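Free the blade plate of a slicer held by a left-hand knob

ROBOT

A 6-joint arm with a two-finger parallel gripper is mounted at the origin on the work surface. World frame = base frame: x ahead of the robot, y to its left, z up, the work surface at z = 0. Lengths are in m, angles in rad, forces in N, time in s.
With the tool pointing down it reaches from about 0.15 to 0.775 m from the base axis. Payload 6.1 kg.
Tool frame: the origin (TCP) lies between the finger pads; the fingertips stand arm.tip_extent ahead of it and the grasp point (between the pads) lies 5 mm behind it (arm.tip_extent is the distance from the TCP to the fingertips, in m); z points along the fingers, y is the line along which they close (so a half turn about z gives the same grasp; the last joint's range is limited). The gripper opens to 85 mm and grips with 20 to 120 N. Pads are 22 mm wide; open, the fingers measure 114 mm over their backs; the gripper's body (76 mm by 85 mm) begins 54 mm behind the grasp point. The pads swing forward as they close: fully open they stand 13 mm farther back than shut.
Start: joints at [0, 0.126, -0.04, 1.405, 0, 1.571], TCP at [0.525, -0, 0.218] pointing down, gripper open.
Joint ranges: [-2.72, 2.72], [-0.95, 1.95], [-1.27, 1.35], [-1.78, 2.02], [-1.46, 1.47], [-3.14, 3.14]. Speed limits (rad/s): [2.39, 2.39, 3.01, 3.14, 3.14, 3.14].

INTERFACE

Orientations are given as a rotation vector (axis times angle).
In Python, from rig import monitor, optics, arm, spotter gives the robot as it stands.
- The arm moves only by the tool arm_command, never from a script. Its argument "increments" is one flat list of numbers, 4 for each row, row after row: the shift along the world's x, y, z as a fraction of full scale, then the turn about the world's z as a fraction of full scale. A call has 1 to 20 rows; each row shifts and turns the commanded pose from where the row before left it; what a row does not reach is not made up. Full scale, the value 1, is 0.1 m for a shift and pi rad for a turn. A row lasts 1/8 s, in which the tool goes at most 62.5 mm and 10.7 degrees, less where a joint would pass 70% of its speed; a pose out of reach is approached as far as the arm can. A call with a number of a shift or a turn outside -1 to 1 is refused whole. A call with a gripper value outside its range is refused whole. "grip" is the gripper's target within -1 to 1 (fully open at 1, half-way at 0, shut at -1), set as the call begins (left out, the last holds). The fingers move at their own pace and stop on an object; the grip force is fixed at half the most. Time passes only in rows, so rows that do not move let the fingers close. It gives the time, the measured TCP pose, the force, the opening and the grip force at its end, in the units of the state.
- monitor.observe(): the state, without advancing time (a new reading comes with each control period).
- optics.capture(name): name is "scene" or "side" or "wrist"; returns a dict with "frame" (384x512x3 uint8, red, green, blue), "range_z" (384x512 float32, m along the optical axis (not along the pixel's ray), 0 where there is no reading), "mtx" (3x3 intrinsics, pixels), "T" (4x4, takes a point from camera to world coordinates); the wrist camera has in their place "T_tool_cam" (4x4, takes a point from camera to tool coordinates, whose origin is the TCP and whose axes are the flange's). Camera axes: x right, y up, looking along -z (the intrinsics and any distortion apply to the point x, -y, -z); pixel columns grow to the right and rows downward; lengths in m; the calibration is good to about 2 mm. A picture is of the moment at which its call begins: read the wrist's pose just before it.
- arm.job_done(): hands the job in; it is judged then, once.
Trained networks look in the newest picture that a camera, given by its name, has taken for a name from the list of things; names that differ only in an ending like _2 or _b are one class to them, and where a whole thing is asked for, a point or a joint stands for the part that bears it (a point fixed in the world has none). Each returns a list of dicts, best first, with "score" (0 to 1); they miss things now and then, are a little off and sometimes report something else, mostly with a low value. They report only what shows in the picture. A call takes as long as a camera call.
- spotter.spot_in(camera, query): "centre" ([row, column] in pixels, amid what is visible of it).
The state is a dict: "time": time; "q": joint angles; "joint_vel": joint speeds; "tau": joint torques, N m; "ee_pos": TCP position; "tcp_rot": TCP orientation; "ft_force": force on the tool from outside, world axes, zero at the start; "ft_torque": the same for the moment, N m; "opening": opening from 0.0 (shut) to 1.0 (fully open); "finger_force": force on a finger pad.
Only numpy, scipy, OpenCV 4.12 (cv2) and the standard library are available. Lean on these libraries where they do the work, as an engineer would, in place of code of your own. Each camera call takes 0.05 s, during which the arm holds its last target. There are 200 camera calls.

TASK

Take the blade plate out of the slicer for washing. Its clamp knob has a left-hand thread, so loosen it by turning it clockwise as far as it will go; then lift the plate by its tab just enough to feel its ears clear the depth gate's lip, draw it out through the gate without forcing it, and lay it gently flat in the yellow wash tub. The slicer only stands on its rubber feet, so do not drag, lift or tip it, and leave the bottle, the jar and the brush alone.

Things in the scene. Friction and masses are not known exactly. Their poses are not given: they have to be found in the camera images.
- slicer: slicer base, a loose 2.6 kg white box with an aluminium deck at z = 100 mm, 200 mm (x) by 230 mm (y -130 to +100), on rubber feet; pushed sideways it slides at 12 to 15 N, it lifts at 25 N. Origin on the table under the upright spindle's axis, z up. The plate leaves level along its own -y. Guides 8 mm high stand beside the plate's stem (y -28 to -72, 43 mm apart)
- gate_foot (a point): deck point under the depth gate, a dark steel frame 70 mm wide, 6 mm deep, rigid, in front of the plate, axes as slicer. Its height differs each time and is not given, feel for it: its lip, right across, stands 1 to 9 mm above this point; over each end of the lip (|x| 22 to 35) is a slot 7 mm high for the plate's ears, under a 4 mm bar; between the bars it is open upwards
- knob (a joint): clamp knob's angle about the upright spindle, rad: 0 is screwed down on the plate, growing clockwise seen from above (left-hand thread). It rises 16 mm a turn (2.55 mm per rad) and stops dead at 4.6, where its underside is 11.7 mm above the seated plate's top. Starts at 0.15 to 0.6. Stiff, about 0.2 N m; stays where left
- knob_grip (a point): point on the black knob's axis at gripping height; turns and rises with it. A four-armed cross, 46 mm over opposite arms, arms 18 mm wide with flat upright ends, lying along this point's x and y, from 16 mm below to 12 mm above it; below, a neck and a 40 mm round flange (underside 36 mm below). The spindle's end stands in its middle up to 168 mm above the table
- plate: steel blade plate, 5 mm thick, 0.16 to 0.26 kg, seated flat on the deck, axes as slicer. Origin: underside, at the spindle as it starts. Stem 40 mm wide, y +30 to -80, with a 16 mm slot open at +y down to y = -12 round the 12 mm spindle; two ears make it 64 mm wide at y -80 to -92. Drawn 20 mm its ears are through the gate; drawn 60 mm its fork is clear of the knob
- plate_tab (a point): point to grip on the plate's upright pull tab: 36 mm above the top of the plate, 84 mm from the plate's origin along -y; the tab is a block 30 mm (x) by 14 mm (y), standing 52 mm above the plate's top, so 16 mm of it lie above this point
- plate_mid (a point): middle of the plate's length, on its underside, 31 mm from the plate's origin along -y
- tub: the yellow wash tub, fixed: open box 280 mm (x) by 200 mm (y), 65 mm high, walls and floor 5 mm. Origin: centre of its underside, z up
- sauce_bottle: white squeeze bottle with black cap, 60 mm across, 170 mm high, a bystander; origin at its underside
- spice_jar: clear jar with steel cap, 70 mm across, 90 mm high, a bystander; origin at its underside
- brush: hand brush lying on the table, a bystander; origin about its middle

How it is judged:
By the outcome, as a careful person would: the job done as asked, in the order asked, and still so for the second after the job is handed in, with the robot touching nothing.
It also fails if it takes over 72 s, if anything falls off the work surface, if the arm or the gripper's body presses on something with over 40 N, if the wrist force passes 120 N, or if a joint passes its speed limit or range.

## Working session

There is one attempt and no reset: what is moved stays moved. The work goes in short steps, Python scripts to look and compute and a tool call to move; the robot and the scene stay as the last step left them, time stands still between calls to the robot, and variables do not carry over. Pictures are saved under pics/ and viewed, at most 10 in all, crops included, and the job is handed in when it is done.

Besides the shell and the picture viewer there is one more tool, called after "Call:" by a JSON object that holds its "api" and its "payload". arm_command: Moves the arm, as the interface text tells. Shift numbers are shares of 0.1 m and turn numbers shares of pi rad, none past 1 either way. Its arguments: {"type":"object","properties":{"increments":{"type":"array"},"grip":{"type":"number"}},"required":["increments"]}

```bash
mkdir -p pics; ls
cat > h.py <<'E'
import numpy as np, cv2
from rig import monitor, optics, arm, spotter
from scipy.spatial.transform import Rotation as R
def cap(n):
    s=monitor.observe(); c=optics.capture(n)
    if n=="wrist":
        T=np.eye(4);T[:3,:3]=R.from_rotvec(s["tcp_rot"]).as_matrix();T[:3,3]=s["ee_pos"]
        c["T"]=T@c["T_tool_cam"]
    return c
def cloud(c):
    z=c["range_z"];h,w=z.shape;v,u=np.mgrid[:h,:w];K=c["mtx"]
    P=np.stack([(u-K[0,2])/K[0,0]*z,-(v-K[1,2])/K[1,1]*z,-z],-1)
    return P@c["T"][:3,:3].T+c["T"][:3,3]
def save(c,n): cv2.imwrite("pics/"+n+".png",c["frame"][:,:,::-1])
E
python3 - <<'E'
from h import *
s=monitor.observe();print(s, arm.tip_extent)
for n in["scene","side","wrist"]:
    c=cap(n);save(c,n+"0");P=cloud(c);np.save(n+"0.npy",P);print(n,c["T"].round(3).tolist())
    for q in["slicer","knob_grip","plate_tab","plate","tub","sauce_bottle","spice_jar","brush"]:
        for d in spotter.spot_in(n,q)[:1]:
            r,k=map(int,d["centre"]);print(q,d["score"],r,k,P[r,k].round(3))
a=[cv2.imread(f"pics/{n}0.png") for n in["scene","side","wrist"]]
cv2.imwrite("pics/all.png",cv2.resize(np.vstack([np.hstack(a[:2]),np.hstack([a[2],a[2]*0])]),(800,600)))
E
```

```text
pics
{'time': 0.0, 'q': array([-7.72919876e-06,  1.26370337e-01, -4.06107760e-02,  1.40540424e+00,
       -1.50994838e-05,  1.57078288e+00]), 'joint_vel': array([ 0.00067116, -0.00030914,  0.00013039, -0.00113524, -0.00268104,
        0.00024528]), 'tau': array([-1.88969068e-03, -4.35916471e+01,  3.52923596e+01,  1.73015334e-02,
       -7.00984879e-05, -2.14169546e-05]), 'ee_pos': array([ 5.24566128e-01, -8.72323625e-06,  2.16832293e-01]), 'tcp_rot': array([-2.22064778e+00, -2.22066050e+00,  1.78108777e-03]), 'ft_force': array([-0.35462264,  0.37659934, -0.60413777]), 'ft_torque': array([0.04739821, 0.0135807 , 0.01084619]), 'finger_force': 0.0, 'opening': 0.9986898196735899} 0.014
scene [[-0.877, -0.25, 0.41, 0.906], [0.48, -0.488, 0.729, 0.533], [0.018, 0.836, 0.548, 0.553], [0.0, 0.0, 0.0, 1.0]]
slicer 0.85 270 360 [0.531 0.203 0.101]
knob_grip 0.77 230 365 [0.508 0.175 0.153]
plate 0.97 214 341 [0.477 0.084 0.114]
tub 0.85 170 253 [ 0.454 -0.291  0.006]
sauce_bottle 0.83 243 180 [ 0.754 -0.002  0.09 ]
spice_jar 0.86 186 326 [ 0.41  -0.044  0.083]
brush 0.85 217 160 [ 0.739 -0.187
[... 181 characters left out ...]
0.96 254 245 [0.481 0.172 0.142]
plate_tab 0.77 243 271 [0.482 0.083 0.105]
plate 0.79 246 272 [0.478 0.086 0.102]
tub 0.77 196 343 [ 0.479 -0.3    0.005]
sauce_bottle 0.85 198 188 [0.721 0.001 0.083]
spice_jar 0.67 245 351 [ 0.372 -0.022  0.073]
brush 0.65 191 240 [ 0.701 -0.177  0.018]
wrist [[1.0, 0.0, 0.001, 0.524], [-0.0, 0.949, 0.315, 0.082], [-0.001, -0.315, 0.949, 0.374], [0.0, 0.0, 0.0, 1.0]]
slicer 0.86 71 225 [0.5   0.09  0.106]
plate_tab 0.94 54 195 [0.477 0.102 0.105]
plate 0.88 53 200 [0.481 0.103 0.104]
tub 0.71 321 236 [ 0.496 -0.232  0.004]
sauce_bottle 0.96 194 467 [ 0.711 -0.012  0.102]
spice_jar 0.69 213 118 [ 0.394 -0.034  0.092]
brush 0.85 297 434 [ 0.76  -0.189  0.009]
```

View pics/all.png

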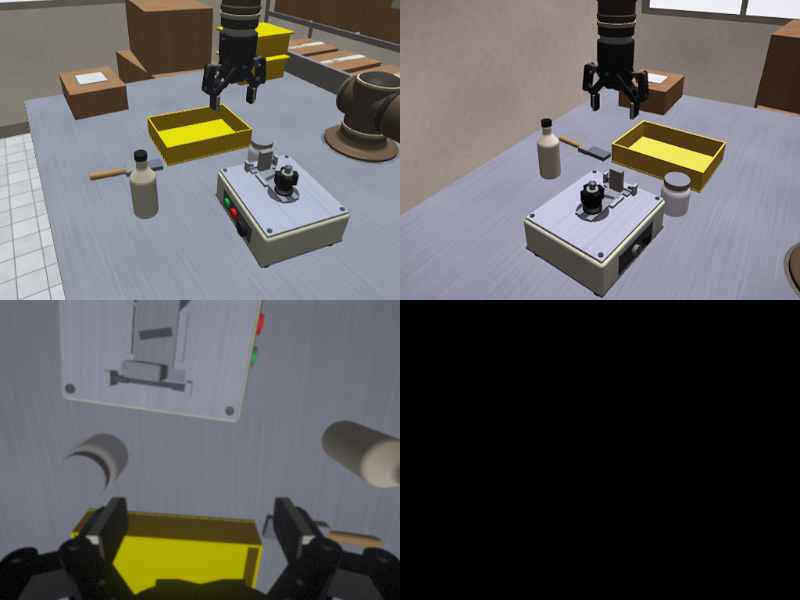

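Run:
```python
import numpy as np,cv2
for n in["scene","side"]:
    P=np.load(n+"0.npy").reshape(-1,3)
    b=(P[:,0]>.3)&(P[:,0]<.65)&(P[:,1]>-.0)&(P[:,1]<.4)
    m=b&(abs(P[:,2]-.1)<.004);r=cv2.minAreaRect((P[m,:2]*1000).astype(np.float32));print(n,"deck",r,np.median(P[m,2]))
    m=b&(P[:,2]>.135);Q=P[m]; 
    k=Q[Q[:,1]>.13];t=Q[Q[:,1]<=.13]
    for nm,S in(("knob",k),("tab",t)):
        print(nm,len(S),S.min(0).round(3),S.max(0).round(3))
        top=S[S[:,2]>np.percentile(S[:,2],99)-.006]
        if len(top)>5: print(cv2.minAreaRect((top[:,:2]*1000).astype(np.float32)))
    m=(P[:,1]<-.1)&(P[:,2]>.057)&(P[:,2]<.072)&(P[:,0]<.66);print("tub",P[m].min(0),P[m].max(0),cv2.minAreaRect((P[m,:2]*1000).astype(np.float32)))
```

```text
scene deck ((488.27386474609375, 145.0521240234375), (221.3055877685547, 191.89382934570312), 82.35399627685547) 0.10088919515627454
knob 612 [0.468 0.137 0.135] [0.514 0.183 0.171]
((490.05438232421875, 159.2193603515625), (16.720325469970703, 14.170133590698242), 49.1532096862793)
tab 6221 [0.453 0.    0.135] [0.601 0.086 0.466]
((537.2678833007812, 23.637325286865234), (23.01701545715332, 66.837890625), 67.13211059570312)
tub [-1.33752832 -2.07465048  0.05701092] [ 0.65978569 -0.14557328  0.07199235] ((-338.6431884765625, -1109.4949951171875), (1929.289794921875, 1995.737548828125), 89.93920135498047)
side deck ((483.6487121582031, 144.896240234375), (222.078369140625, 190.95237731933594), 82.28217315673828) 0.09990777728001168
knob 677 [0.462 0.139 0.135] [0.509 0.184 0.169]
((486.1171875, 159.31271362304688), (15.09720516204834, 16.862138748168945), 30.218069076538086)
tab 6842 [0.449 0.    0.135] [0.597 0.087 0.483]
((513.6380615234375, 25.222679138183594), (70.83577728271484, 29.75844955444336), 18.33302879333496)
tub [ 0.15312758 -2.07537766  0.05701006] [ 0.65920674 -0.14552211  0.07195626] ((406.1100769042969, -1110.4454345703125), (1929.818603515625, 505.97216796875), 89.98800659179688)
```

Upper left: knob near (287,180), tab beside the jar. Upper right: knob (592,195), tab (617,180). Slicer yaw is about -7.65° and the spindle is near (0.488, 0.160). I'm moving above it with the tool half-turned to get a close look.

Call:
{"api": "arm_command", "payload": {"increments": [-0.022,0.07,0.03,0.0588,-0.022,0.07,0.03,0.0588,-0.022,0.07,0.03,0.0588,-0.022,0.07,0.03,0.0588,-0.022,0.07,0.03,0.0588,-0.022,0.07,0.03,0.0588,-0.022,0.07,0.03,0.0588,-0.022,0.07,0.03,0.0588,-0.022,0.07,0.03,0.0588,-0.022,0.07,0.03,0.0588,-0.022,0.07,0.03,0.0588,-0.022,0.07,0.03,0.0588,-0.022,0.07,0.03,0.0588,-0.022,0.07,0.03,0.0588,-0.022,0.07,0.03,0.0588,-0.022,0.07,0.03,0.0588,-0.022,0.07,0.03,0.0588,0,0,0,0]}}

```text
time: 3.6
ee_pos: [0.4876, 0.1193, 0.2688]
tcp_rot: [-2.218, 2.224, -0.0]
ft_force: [-0.3, 0.5, 0.6]
opening: 1.004
finger_force: 0.0
```

Run:
```python
from h import *
s=monitor.observe();print(s["q"].round(3),s["ee_pos"],s["tcp_rot"],s["time"])
c=cap("wrist");save(c,"w1");P=cloud(c);np.save("w1.npy",P)
def rect(m,n):
    Q=P[m]
    if len(Q)<5: print(n,len(Q));return
    print(n,len(Q),cv2.minAreaRect((Q[:,:2]*1000).astype(np.float32)),np.median(Q[:,2]))
x,y,z=P[...,0],P[...,1],P[...,2]
near=(abs(x-.488)<.15)
kn=near&(abs(x-.488)<.04)&(abs(y-.16)<.04)
rect(near&(abs(z-.1)<.0025),"deck")
rect(kn&(z>.158)&(z<.175),"spindle")
rect(kn&(z>.148)&(z<.158),"knobtop")
tb=(abs(x-.477)<.04)&(abs(y-.077)<.03)
rect(tb&(z>.151)&(z<.162),"tabtop")
rect((abs(x-.48)<.05)&(abs(y-.06)<.05)&(z>.109)&(z<.122),"gate")
```

```text
[ 0.24   0.088  0.03   1.512 -0.    -1.328] [0.48760319 0.11928225 0.26881574] [-2.21836685e+00  2.22402284e+00 -4.23033300e-04] 3.6
deck 28952 ((484.6397705078125, 145.22735595703125), (220.0521240234375, 190.24990844726562), 82.06153869628906) 0.10038858861513161
spindle 274 ((486.8077087402344, 159.57057189941406), (15.750040054321289, 15.768625259399414), 87.80917358398438) 0.16823661320303682
knobtop 1233 ((486.6346130371094, 159.56036376953125), (41.92420196533203, 42.00709915161133), 16.75267219543457) 0.15413981155079093
tabtop 634 ((475.6192626953125, 76.61241149902344), (14.205195426940918, 29.982070922851562), 81.7370376586914) 0.1571816953916622
gate 350 ((476.7388610839844, 85.21106719970703), (57.08751678466797, 79.85900115966797), 82.08590698242188) 0.1150951476115124
```

View pics/w1.png

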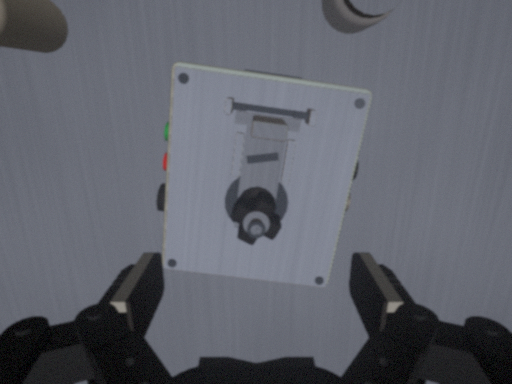

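Run:
```python
import numpy as np
P=np.load("w1.npy").reshape(-1,3);d=P[:,:2]-[.4867,.1596];r=np.hypot(*d.T);a=np.arctan2(d[:,1],d[:,0])
for r0 in(.016,.018,.02):
    m=(r>r0)&(r<.027)&(P[:,2]>.149)&(P[:,2]<.158)
    print(m.sum(),np.degrees(np.angle(np.exp(4j*a[m]).sum()))/4, np.histogram(np.degrees(a[m]),np.arange(-180,181,15))[0])
```

```text
628 -28.744483551861443 [ 4  0 27 55 51 47  4  1 45 48 45 31  1  0 34 33 33 27  1  1 22 37 33 48]
458 -28.65273732830611 [ 0  0 17 45 42 34  0  0 32 36 35 23  0  0 21 24 25 18  0  0 16 28 25 37]
289 -28.727462394346137 [ 0  0 12 32 31 22  0  0 19 27 22 15  0  0 11 14 11 11  0  0  9 15 16 22]
```

Call:
{"api": "arm_command", "payload": {"increments": [-0.0015,0.0672,0,0.0568,-0.0015,0.0672,0,0.0568,-0.0015,0.0672,0,0.0568,-0.0015,0.0672,0,0.0568,-0.0015,0.0672,0,0.0568,-0.0015,0.0672,0,0.0568,0,0,-0.25,0,0,0,-0.25,0,0,0,-0.25,0,0,0,-0.25,0,0,0,-0.2,0,0,0,-0.138,0,0,0,0,0,0,0,0,0], "grip": 0.4}}

```text
time: 5.4
ee_pos: [0.4871, 0.1594, 0.1355]
tcp_rot: [-3.043, 0.78, -0.001]
ft_force: [-0.0, 0.3, 0.3]
opening: 0.701
finger_force: 0.0
```

Run:
```python
from h import *
s=monitor.observe();print(s["q"].round(3),s["ee_pos"],s["ft_force"],s["ft_torque"],s["opening"])
M=R.from_rotvec(s["tcp_rot"]).as_matrix();print(M[:,1],np.degrees(np.arctan2(M[1,1],M[0,1])))
```

```text
[ 0.316  0.114 -0.233  1.223  0.    -2.323] [0.48711538 0.15940504 0.135539  ] [-0.02443025  0.26670415  0.29258676] [ 0.03411972 -0.03748011 -0.01340205] 0.7006087983222212
[-4.81227927e-01 -8.76595188e-01 -7.47425569e-04] -118.76563939093164
```

Call:
{"api": "arm_command", "payload": {"increments": [0,0,0,0,0,0,0,0,0,0,0,0], "grip": 0.13}}

```text
time: 5.78
ee_pos: [0.4868, 0.1594, 0.1351]
tcp_rot: [-3.043, 0.779, -0.001]
ft_force: [-0.8, -0.1, 1.0]
opening: 0.568
finger_force: 0.0
```

Call:
{"api": "arm_command", "payload": {"increments": [0,0,0,0,0,0,0,0], "grip": 0.09}}

```text
time: 6.02
ee_pos: [0.487, 0.1596, 0.1351]
tcp_rot: [-3.043, 0.779, -0.001]
ft_force: [1.0, 0.8, 1.6]
opening: 0.546
finger_force: 0.9
```

Call:
{"api": "arm_command", "payload": {"increments": [0,0,0,0,0,0,0,0], "grip": 0.07}}

```text
time: 6.28
ee_pos: [0.487, 0.1597, 0.1351]
tcp_rot: [-3.042, 0.779, -0.001]
ft_force: [0.8, 4.1, 2.4]
opening: 0.539
finger_force: 4.3
```

Call:
{"api": "arm_command", "payload": {"increments": [0.003,0.005,0,0,0,0,0,0]}}

```text
time: 6.52
ee_pos: [0.4871, 0.1598, 0.135]
tcp_rot: [-3.043, 0.779, -0.001]
ft_force: [1.7, 0.5, 4.0]
opening: 0.537
finger_force: 4.4
```

Call:
{"api": "arm_command", "payload": {"increments": [0,0,0,0,0,0,0,0,0,0,0,0], "grip": -0.3}}

```text
time: 6.9
ee_pos: [0.4872, 0.1598, 0.1356]
tcp_rot: [-3.043, 0.779, -0.001]
ft_force: [-1.0, 1.2, 7.6]
opening: 0.501
finger_force: 59.7
```

Call:
{"api": "arm_command", "payload": {"increments": [0,0,0.0046,-0.057,0,0,0.0046,-0.057,0,0,0.0046,-0.057,0,0,0.0046,-0.057,0,0,0.0046,-0.057,0,0,0.0046,-0.057]}}

```text
time: 7.65
ee_pos: [0.4879, 0.1603, 0.1384]
tcp_rot: [-2.208, 2.231, -0.001]
ft_force: [2.0, 3.5, 5.2]
opening: 0.499
finger_force: 60.0
```

```bash
cat > st.py <<'E'
from h import *
s=monitor.observe();M=R.from_rotvec(s["tcp_rot"]).as_matrix()
print("t",s["time"],"q6",s["q"][5].round(3),"p",(s["ee_pos"]*1000).round(1),"F",s["ft_force"].round(1),"T",s["ft_torque"].round(2),"op",round(s["opening"],3),"ff",round(s["finger_force"],1),"yaw",round(np.degrees(np.arctan2(M[1,1],M[0,1])),2))
E
python3 st.py
```

```text
t 7.65 q6 -1.243 p [487.9 160.3 138.4] F [2.  3.5 5.2] T [ 0.57 -0.53  0.26] op 0.499 ff 60.0 yaw 179.41
```

Call:
{"api": "arm_command", "payload": {"increments": [0.003,0.004,0.0046,-0.057,0,0,0.0046,-0.057,0,0,0.0046,-0.057,0,0,0.0046,-0.057,0,0,0.0046,-0.057,0,0,0.0046,-0.057,0,0,0.0046,-0.057,0,0,0.0046,-0.057]}}

```text
time: 8.65
ee_pos: [0.4888, 0.1598, 0.1421]
tcp_rot: [-0.2, 3.132, -0.002]
ft_force: [4.8, -0.7, 4.5]
opening: 0.503
finger_force: 60.1
```

```bash
python3 st.py
```

```text
t 8.65 q6 0.19 p [488.8 159.8 142.1] F [ 4.8 -0.7  4.5] T [-0.09 -0.9   0.26] op 0.503 ff 60.1 yaw 97.3
```

Call:
{"api": "arm_command", "payload": {"increments": [0.004,-0.001,0.0046,-0.057,0,-0.001,0.0046,-0.057,-0.001,-0.002,0.0046,-0.057,-0.001,-0.002,0.0046,-0.057,-0.001,-0.001,0.0046,-0.057,-0.001,-0.001,0.0046,-0.057,-0.001,-0.001,0.0046,-0.057]}}

```text
time: 9.52
ee_pos: [0.4884, 0.1587, 0.1452]
tcp_rot: [1.675, 2.654, 0.001]
ft_force: [2.6, -1.6, 4.7]
opening: 0.5
finger_force: 60.2
```

```bash
python3 st.py
```

```text
t 9.525 q6 1.442 p [488.4 158.7 145.2] F [ 2.6 -1.6  4.7] T [-0.12 -0.8   0.29] op 0.5 ff 60.2 yaw 25.47
```

Call:
{"api": "arm_command", "payload": {"increments": [0.001,-0.002,0.0044,-0.055,0,-0.001,0.0044,-0.055,0,0,0.0013,-0.017]}}

```text
time: 9.9
ee_pos: [0.4881, 0.1585, 0.1462]
tcp_rot: [2.165, 2.273, 0.001]
ft_force: [1.1, -0.1, 6.3]
opening: 0.5
finger_force: 60.3
```

```bash
python3 st.py
```

```text
t 9.9 q6 1.837 p [488.1 158.5 146.2] F [ 1.1 -0.1  6.3] T [-0.14 -0.48  0.28] op 0.5 ff 60.3 yaw 2.8
```

Call:
{"api": "arm_command", "payload": {"increments": [0,0,0.001,-0.012,0,0,0.001,-0.012]}}

```text
time: 10.15
ee_pos: [0.4881, 0.1585, 0.1464]
tcp_rot: [2.247, 2.192, 0.001]
ft_force: [1.8, -0.9, 6.3]
opening: 0.502
finger_force: 60.3
```

```bash
python3 st.py
```

```text
t 10.15 q6 1.911 p [488.1 158.5 146.4] F [ 1.8 -0.9  6.3] T [-0.12 -0.46  0.22] op 0.502 ff 60.3 yaw -1.43
```

Call:
{"api": "arm_command", "payload": {"increments": [0,0,0.001,-0.012,0,0,0,0]}}

```text
time: 10.4
ee_pos: [0.488, 0.1584, 0.1465]
tcp_rot: [2.286, 2.151, 0.001]
ft_force: [1.6, -1.2, 5.4]
opening: 0.497
finger_force: 60.2
```

```bash
python3 st.py
```

```text
t 10.4 q6 1.947 p [488.  158.4 146.5] F [ 1.6 -1.2  5.4] T [-0.14 -0.44  0.62] op 0.497 ff 60.2 yaw -3.48
```

Call:
{"api": "arm_command", "payload": {"increments": [0,0,0.001,-0.012,0,0,0,0]}}

```text
time: 10.65
ee_pos: [0.488, 0.1584, 0.1465]
tcp_rot: [2.325, 2.109, 0.001]
ft_force: [2.1, -1.1, 5.2]
opening: 0.499
finger_force: 60.0
```

```bash
python3 st.py
```

```text
t 10.65 q6 1.983 p [488.  158.4 146.5] F [ 2.1 -1.1  5.2] T [-0.21 -0.48  1.24] op 0.499 ff 60.0 yaw -5.57
```

Call:
{"api": "arm_command", "payload": {"increments": [0,0,0,0.0178,0,0,0,0]}}

```text
time: 10.9
ee_pos: [0.488, 0.1584, 0.1465]
tcp_rot: [2.266, 2.172, 0.001]
ft_force: [1.8, 0.2, 5.7]
opening: 0.495
finger_force: 60.2
```

```bash
python3 st.py
```

```text
t 10.9 q6 1.928 p [488.  158.4 146.5] F [1.8 0.2 5.7] T [-0.14 -0.48  0.39] op 0.495 ff 60.2 yaw -2.44
```

Call:
{"api": "arm_command", "payload": {"increments": [0,0,0,0,0,0,0,0,0,0,0,0,0,0,0.15,0,0,0,0.25,0,0,0,0.25,0,-0.015,-0.102,0.05,0.0586,-0.015,-0.102,0.05,0.0586,-0.015,-0.102,0.05,0.0586,-0.015,-0.102,0.05,0.0586,-0.015,-0.102,0.05,0.0586,-0.015,-0.102,0.05,0.0586,-0.015,-0.102,0.05,0.0586,-0.015,-0.102,0.05,0.0586,0,0,0,0,0,0,0,0], "grip": 0.4}}

```text
time: 12.9
ee_pos: [0.4754, 0.0776, 0.2512]
tcp_rot: [0.227, 3.133, 0.0]
ft_force: [0.8, -0.1, 0.3]
opening: 0.701
finger_force: 0.0
```

```bash
python3 st.py
python3 - <<'E'
from h import *
c=cap("wrist");save(c,"w2");P=cloud(c);np.save("w2.npy",P)
x,y,z=P[...,0],P[...,1],P[...,2]
def rect(m,n):
    Q=P[m]
    if len(Q)>5: print(n,len(Q),cv2.minAreaRect((Q[:,:2]*1000).astype(np.float32)),np.median(Q[:,2]))
    else: print(n,len(Q))
tb=(abs(x-.4755)<.035)&(abs(y-.0765)<.025)
rect(tb&(z>.150)&(z<.162),"tabtop")
kn=(abs(x-.487)<.04)&(abs(y-.16)<.04)
rect(kn&(z>.160)&(z<.166),"knobtop");rect(kn&(z>.166)&(z<.173),"spindle")
# slicer frame
a=np.radians(-8);d=P[...,:2]-[.4872,.1597];sx=d[...,0]*np.cos(a)+d[...,1]*np.sin(a);sy=-d[...,0]*np.sin(a)+d[...,1]*np.cos(a)
dk=(abs(sx)<60e-3)&(abs(sx)>.045)&(abs(sy+.097)<.02);print("deck",np.median(z[dk]))
for lo,hi in((-36,-22),(-15,15),(22,36)):
    for y0 in range(-108,-88,2):
        m=(sx*1e3>lo)&(sx*1e3<hi)&(sy*1e3>=y0)&(sy*1e3<y0+2)
        if m.sum(): print(lo,y0,m.sum(),np.percentile(z[m]*1e3,[5,25,50,75,95]).round(1))
E
```

```text
t 12.9 q6 0.306 p [475.4  77.6 251.2] F [ 0.8 -0.1  0.3] T [-0.   -0.   -0.05] op 0.701 ff 0.0 yaw 81.72
tabtop 617 ((475.38726806640625, 77.16595458984375), (13.230724334716797, 29.902406692504883), 81.46560668945312) 0.15711410101270573
knobtop 1422 ((486.67034912109375, 159.9617156982422), (41.953643798828125, 42.33522033691406), 43.87641525268555) 0.16466742184704986
spindle 601 ((487.2991638183594, 159.60231018066406), (35.97421646118164, 34.51590347290039), 47.66350173950195) 0.16743515302221795
deck 0.10041097808898636
-36 -108 32 [ 99.3  99.9 100.5 101.  101.3]
-36 -106 21 [ 99.1  99.6 100.3 100.8 101.5]
-36 -104 20 [ 99.6 100.2 100.5 101.1 101.8]
-36 -102 19 [ 99.6  99.8 100.2 100.8 101.2]
-36 -100 14 [114.6 115.  115.7 116.  116.4]
-36 -98 35 [114.5 115.  115.3 115.6 116.1]
-36 -96 29 [114.4 115.2 115.6 116.1 116.5]
-36 -94 29 [ 99.2  99.9 100.6 114.2 115.4]
-36 -92 20 [ 99.7 103.4 105.2 106.  107.3]
-36 -90 41 [ 99.5 101.2 105.1 105.6 106.2]
-15 -108 63 [ 99.1  99.9 100.3 100.9 101.3]
-15 -106 62 [ 99.5 100.1 100.5 101.  101.5]
-15 -104 60 [ 99.3 100.  100.3 100.8 101.4]
-15 -102 64 [ 99.6 100.1 100.6 101.  101.5]
-15 -100 81 [100.9 104.3 104.9 341.9 343.4]
-15 -98 245 [103.9 105.6 341.2 344.6 346.5]
-15 -96 269 [103.8 338.3 341.3 344.5 346.6]
-15 -94 277 [100.2 338.1 341.7 344.8 346.7]
-15 -92 229 [138.2 339.6 343.1 345.4 346.9]
-15 -90 326 [134.6 157.  340.  344.3 346.6]
22 -108 28 [ 99.6 100.1 100.7 100.9 101.5]
22 -106 24 [ 98.7  99.6 100.2 100.7 101.2]
22 -104 37 [ 99.3 100.4 100.6 105.6 122.9]
22 -102 45 [ 99.3 100.2 101.2 115.8 125.4]
22 -100 44 [100.5 114.8 115.5 116.2 124.6]
22 -98 39 [104.5 115.1 115.7 117.6 124.7]
22 -96 42 [104.9 114.8 115.4 118.2 126.1]
22 -94 42 [ 99.7 101.3 114.3 115.9 124.5]
22 -92 20 [105.8 108.8 115.9 121.8 126.2]
22 -90 7 [106.4 108.8 112.3 116.4 121.2]
```

View pics/w2.png

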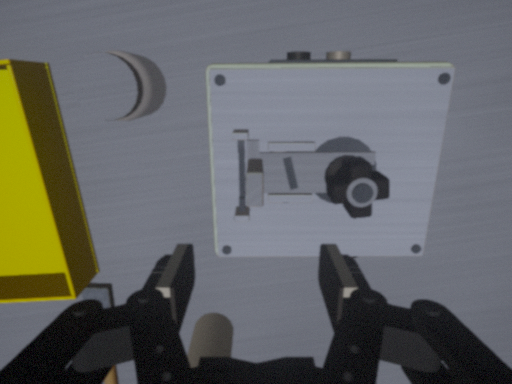

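Call:
{"api": "arm_command", "payload": {"increments": [0,-0.006,-0.25,0,0,0,-0.25,0,0,0,-0.25,0,0,0,-0.25,0,0,0,-0.14,0,0,0,0,0,0,0,0,0], "grip": 0}}

```text
time: 13.82
ee_pos: [0.4758, 0.077, 0.1378]
tcp_rot: [0.222, 3.133, 0.0]
ft_force: [0.7, 1.0, 0.3]
opening: 0.499
finger_force: 0.0
```

```bash
python3 st.py
```

```text
t 13.825 q6 0.302 p [475.8  77.  137.8] F [0.7 1.  0.3] T [ 0.02 -0.02  0.  ] op 0.499 ff 0.0 yaw 81.89
```

Call:
{"api": "arm_command", "payload": {"increments": [0,0,0,0,0,0,0,0,0,0,0,0,0,0,0,0], "grip": -0.61}}

```text
time: 14.32
ee_pos: [0.4753, 0.0768, 0.1369]
tcp_rot: [0.222, 3.134, -0.0]
ft_force: [-0.2, -0.7, -0.2]
opening: 0.191
finger_force: 0.0
```

Call:
{"api": "arm_command", "payload": {"increments": [0,0,0,0,0,0,0,0], "grip": -0.67}}

```text
time: 14.58
ee_pos: [0.4753, 0.0766, 0.1369]
tcp_rot: [0.222, 3.134, -0.001]
ft_force: [-0.7, -0.9, 0.6]
opening: 0.165
finger_force: 0.8
```

```bash
python3 st.py
```

```text
t 14.575 q6 0.302 p [475.3  76.6 136.9] F [-0.7 -0.9  0.6] T [-0.36  0.07 -0.  ] op 0.165 ff 0.8 yaw 81.89
```

Call:
{"api": "arm_command", "payload": {"increments": [0,0,0,0,0,0,0,0], "grip": -0.71}}

```text
time: 14.82
ee_pos: [0.4753, 0.0766, 0.137]
tcp_rot: [0.222, 3.134, -0.001]
ft_force: [-0.7, -2.8, 3.5]
opening: 0.149
finger_force: 27.2
```

Call:
{"api": "arm_command", "payload": {"increments": [0,0,0,0,0,0,0,0,0,0,0,0], "grip": -1}}

```text
time: 15.2
ee_pos: [0.4753, 0.0767, 0.1372]
tcp_rot: [0.222, 3.133, -0.001]
ft_force: [-2.0, -3.7, 5.1]
opening: 0.137
finger_force: 58.9
```

```bash
python3 st.py
```

```text
t 15.2 q6 0.302 p [475.3  76.7 137.2] F [-2.  -3.7  5.1] T [-0.69  0.33  0.03] op 0.137 ff 58.9 yaw 81.9
```

Call:
{"api": "arm_command", "payload": {"increments": [0,0,0.005,0,0,0,0.005,0,0,0,0.005,0,0,0,0.005,0,0,0,0,0]}}

```text
time: 15.82
ee_pos: [0.4752, 0.0769, 0.1387]
tcp_rot: [-0.222, -3.133, -0.0]
ft_force: [-0.1, 0.1, -1.3]
opening: 0.134
finger_force: 58.6
```

```bash
python3 st.py
```

```text
t 15.825 q6 0.302 p [475.2  76.9 138.7] F [-0.1  0.1 -1.3] T [-0.1   0.03 -0.02] op 0.134 ff 58.6 yaw 81.91
```

Call:
{"api": "arm_command", "payload": {"increments": [-0.0014,-0.01,0,0,-0.0014,-0.01,0,0,0,0,0,0]}}

```text
time: 16.2
ee_pos: [0.475, 0.0747, 0.1389]
tcp_rot: [0.222, 3.134, -0.0]
ft_force: [0.2, -0.6, -2.2]
opening: 0.138
finger_force: 58.6
```

```bash
python3 st.py
```

```text
t 16.2 q6 0.298 p [475.   74.7 138.9] F [ 0.2 -0.6 -2.2] T [-0.05  0.03  0.01] op 0.138 ff 58.6 yaw 81.89
```

Call:
{"api": "arm_command", "payload": {"increments": [-0.0007,-0.005,0,0,0,0,0,0]}}

```text
time: 16.45
ee_pos: [0.475, 0.0744, 0.1389]
tcp_rot: [0.222, 3.134, 0.001]
ft_force: [0.1, 0.2, -1.7]
opening: 0.14
finger_force: 58.6
```

Call:
{"api": "arm_command", "payload": {"increments": [-0.0007,-0.005,0,0,0,0,0,0]}}

```text
time: 16.7
ee_pos: [0.4749, 0.0741, 0.1389]
tcp_rot: [0.222, 3.134, 0.001]
ft_force: [0.2, 2.1, -1.8]
opening: 0.14
finger_force: 58.6
```

Call:
{"api": "arm_command", "payload": {"increments": [-0.0003,-0.002,0.005,0,0,0,0,0]}}

```text
time: 16.95
ee_pos: [0.4748, 0.0738, 0.1392]
tcp_rot: [-0.222, -3.134, -0.001]
ft_force: [0.3, 3.2, -3.7]
opening: 0.136
finger_force: 58.6
```

Call:
{"api": "arm_command", "payload": {"increments": [0,0,0.005,0,0,0,0,0]}}

```text
time: 17.2
ee_pos: [0.4748, 0.0737, 0.1398]
tcp_rot: [-0.222, -3.134, -0.0]
ft_force: [0.6, 3.1, -4.1]
opening: 0.137
finger_force: 58.6
```

Call:
{"api": "arm_command", "payload": {"increments": [0,0,0.005,0,0,0,0,0]}}

```text
time: 17.45
ee_pos: [0.4748, 0.0737, 0.1404]
tcp_rot: [-0.222, -3.134, -0.0]
ft_force: [-0.1, 3.6, -4.2]
opening: 0.139
finger_force: 58.6
```

Call:
{"api": "arm_command", "payload": {"increments": [0,0,0.005,0,0,0,0,0]}}

```text
time: 17.7
ee_pos: [0.4748, 0.0736, 0.1409]
tcp_rot: [-0.222, -3.134, -0.0]
ft_force: [0.2, 2.4, -3.8]
opening: 0.139
finger_force: 58.6
```

Call:
{"api": "arm_command", "payload": {"increments": [0,0,0.004,0,0,0,0,0]}}

```text
time: 17.95
ee_pos: [0.4749, 0.0729, 0.1415]
tcp_rot: [0.222, 3.133, -0.003]
ft_force: [0.0, -0.9, -1.9]
opening: 0.138
finger_force: 58.8
```

Call:
{"api": "arm_command", "payload": {"increments": [0,0,0.004,0,0,0,0,0]}}

```text
time: 18.2
ee_pos: [0.4749, 0.0733, 0.1418]
tcp_rot: [0.222, 3.133, -0.001]
ft_force: [0.5, 0.5, -0.7]
opening: 0.136
finger_force: 58.8
```

Call:
{"api": "arm_command", "payload": {"increments": [0,0,0.004,0,-0.0014,-0.01,0,0,-0.0021,-0.015,0,0,-0.0021,-0.015,0,0,0,0,0,0]}}

```text
time: 18.82
ee_pos: [0.4743, 0.0695, 0.1421]
tcp_rot: [0.222, 3.134, -0.0]
ft_force: [-0.2, -0.3, -1.4]
opening: 0.136
finger_force: 58.8
```

```bash
python3 st.py
```

```text
t 18.825 q6 0.287 p [474.3  69.5 142.1] F [-0.2 -0.3 -1.4] T [-0.05  0.01 -0.04] op 0.136 ff 58.8 yaw 81.89
```

Passing through freely. Drawing on.

Call:
{"api": "arm_command", "payload": {"increments": [-0.0028,-0.02,0,0,-0.0028,-0.02,0,0,-0.0028,-0.02,0,0,0,0,0,0]}}

```text
time: 19.32
ee_pos: [0.4734, 0.0635, 0.1421]
tcp_rot: [-0.222, -3.134, -0.0]
ft_force: [-0.3, 0.2, -2.3]
opening: 0.135
finger_force: 58.8
```

Call:
{"api": "arm_command", "payload": {"increments": [-0.0028,-0.02,0,0,-0.0028,-0.02,0,0,-0.0028,-0.02,0,0,-0.0028,-0.02,0,0,0,0,0,0]}}

```text
time: 19.95
ee_pos: [0.4723, 0.0555, 0.1421]
tcp_rot: [0.222, 3.134, 0.0]
ft_force: [-0.7, -0.3, -2.1]
opening: 0.137
finger_force: 58.8
```

```bash
python3 st.py
```

```text
t 19.95 q6 0.259 p [472.3  55.5 142.1] F [-0.7 -0.3 -2.1] T [-0.1  -0.02 -0.  ] op 0.137 ff 58.8 yaw 81.89
```

Call:
{"api": "arm_command", "payload": {"increments": [-0.007,-0.05,0,0,-0.007,-0.05,0,0,-0.007,-0.05,0,0,-0.007,-0.05,0,0,0,0,0,0]}}

```text
time: 20.58
ee_pos: [0.4695, 0.0352, 0.1421]
tcp_rot: [0.223, 3.134, -0.0]
ft_force: [0.0, 0.3, -2.4]
opening: 0.139
finger_force: 58.8
```

Call:
{"api": "arm_command", "payload": {"increments": [-0.007,-0.05,0,0,-0.007,-0.05,0,0,-0.007,-0.05,0,0,-0.007,-0.05,0,0,0,0,0,0]}}

```text
time: 21.2
ee_pos: [0.4667, 0.0153, 0.1421]
tcp_rot: [0.223, 3.134, 0.0]
ft_force: [0.9, -0.7, -2.1]
opening: 0.139
finger_force: 58.8
```

```bash
python3 st.py;python3 - <<'E'
from h import *
c=cap("wrist");save(c,"w3");P=cloud(c)
c2=cap("scene");Q=cloud(c2);print(spotter.spot_in("scene","tub")[:1])
for A in(P,):
    x,y,z=A[...,0],A[...,1],A[...,2]
    for n,m in(("jar",(abs(x-.39)<.07)&(abs(y+.035)<.07)&(z>.08)&(z<.1)),("rim",(z>.058)&(z<.07)&(y<-.12)&(x>.25)&(x<.68))):
        S=A[m]
        if len(S)>5:print(n,len(S),S.min(0),S.max(0),cv2.minAreaRect((S[:,:2]*1000).astype(np.float32)))
A=Q;x,y,z=A[...,0],A[...,1],A[...,2]
S=A[(z>.058)&(z<.07)&(y<-.12)&(x>.25)&(x<.68)&(y>-.5)];print("rim scene",len(S),S.min(0),S.max(0),cv2.minAreaRect((S[:,:2]*1000).astype(np.float32)))
cv2.imwrite("pics/two.png",cv2.resize(np.hstack([c["frame"],c2["frame"]])[:,:,::-1],(800,300)))
E
```

```text
t 21.2 q6 0.175 p [466.7  15.3 142.1] F [ 0.9 -0.7 -2.1] T [0.   0.03 0.02] op 0.139 ff 58.8 yaw 81.86
[{'centre': [172.5, 253.0], 'score': 0.83}]
jar 8348 [ 0.34704151 -0.08074327  0.0800064 ] [0.45693608 0.03496872 0.09288208] ((396.7104187011719, -14.523666381835938), (141.80899047851562, 60.566463470458984), 61.61822509765625)
rim 3404 [ 0.35136665 -0.25010209  0.0580004 ] [ 0.61089583 -0.14682215  0.06734979] ((492.0301513671875, -167.01109313964844), (69.387939453125, 275.90423583984375), 67.94660186767578)
rim scene 987 [ 0.32546586 -0.36863738  0.05800467] [ 0.61913667 -0.147136    0.06835848] ((471.46868896484375, -257.9476623535156), (205.1625213623047, 281.32965087890625), 85.05929565429688)
```

View pics/two.png

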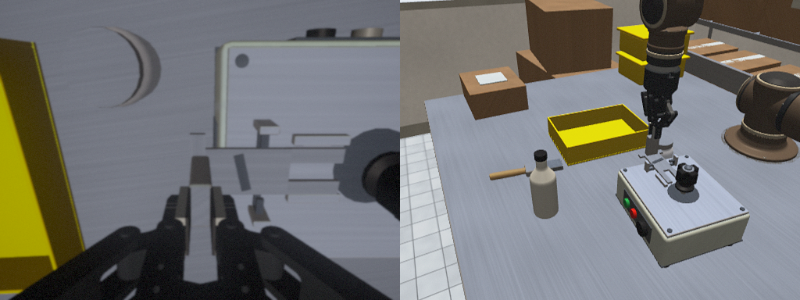

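Call:
{"api": "arm_command", "payload": {"increments": [-0.0085,-0.06,0,0,-0.0085,-0.06,0,0,-0.0085,-0.06,0,0,-0.0085,-0.06,0,0,-0.0085,-0.06,0,0,-0.0085,-0.06,0,0,0,0,0,0]}}

```text
time: 22.22
ee_pos: [0.4615, -0.0208, 0.1421]
tcp_rot: [-0.223, -3.134, 0.0]
ft_force: [-0.3, -0.4, -2.7]
opening: 0.137
finger_force: 58.8
```

Call:
{"api": "arm_command", "payload": {"increments": [-0.0085,-0.06,0,0,-0.0085,-0.06,0,0,-0.0085,-0.06,0,0,-0.0085,-0.06,0,0,-0.0085,-0.06,0,0,-0.0085,-0.06,0,0,0,0,0,0]}}

```text
time: 23.1
ee_pos: [0.4565, -0.0568, 0.1421]
tcp_rot: [0.223, 3.134, 0.0]
ft_force: [-0.1, 0.6, -2.3]
opening: 0.136
finger_force: 58.8
```

```bash
python3 st.py
```

```text
t 23.1 q6 0.018 p [456.5 -56.8 142.1] F [-0.1  0.6 -2.3] T [-0.04  0.02 -0.  ] op 0.136 ff 58.8 yaw 81.86
```

Call:
{"api": "arm_command", "payload": {"increments": [0,0,0.1,0,0,0,0.1,0,0,0,0.1,0,0.01,-0.1,0,0,0.01,-0.25,0,0,0.01,-0.3,0,0,0.01,-0.3,0,0,0.01,-0.3,0,0,0.01,-0.3,0,0,0.01,-0.3,0,0,0.01,-0.25,0,0,0.01,-0.19,0,0,0,-0.1,0,0,0,0,0,0,0,0,0,0]}}

```text
time: 24.98
ee_pos: [0.4655, -0.2948, 0.1721]
tcp_rot: [-0.221, -3.134, -0.001]
ft_force: [0.0, -0.7, -1.8]
opening: 0.136
finger_force: 58.9
```

```bash
python3 st.py;python3 - <<'E'
from h import *
c=cap("wrist");c2=cap("side");P=cloud(c)
x,y,z=P[...,0],P[...,1],P[...,2]
for n,m in(("plate",(z>.12)&(z<.15)&(abs(x-.47)<.06)&(y>-.33)&(y<-.15)),("rim",(z>.058)&(z<.07)&(y<-.12)&(x>.25)&(x<.68)),("floor",(z<.012)&(z>-.002)&(abs(x-.47)<.12)&(y<-.17)&(y>-.34))):
    S=P[m]
    if len(S)>5:print(n,len(S),S.min(0),S.max(0),np.median(S[:,2]),cv2.minAreaRect((S[:,:2]*1000).astype(np.float32)))
cv2.imwrite("pics/two2.png",cv2.resize(np.hstack([c["frame"],c2["frame"]])[:,:,::-1],(800,300)))
E
```

```text
t 24.975 q6 -0.424 p [ 465.5 -294.8  172.1] F [ 0.  -0.7 -1.8] T [-0.07 -0.09 -0.03] op 0.136 ff 58.9 yaw 81.94
plate 9433 [ 0.43306651 -0.30080717  0.13330886] [ 0.50190322 -0.1785898   0.14999526] 0.13998918970834956 ((471.5256042480469, -241.93557739257812), (127.15039825439453, 49.40644073486328), 75.76140594482422)
rim 6617 [ 0.32036191 -0.581151    0.05800264] [ 0.64769913 -0.14817715  0.06995341] 0.06466638292293603 ((476.52947998046875, -366.1791687011719), (307.77423095703125, 454.9439392089844), 4.494549751281738)
floor 28491 [ 0.35000101 -0.33999953  0.00257583] [ 0.58999482 -0.17001272  0.01127606] 0.005414062719553081 ((469.99896240234375, -255.004638671875), (239.99172973632812, 169.98526000976562), 0.003370288060978055)
```

View pics/two2.png

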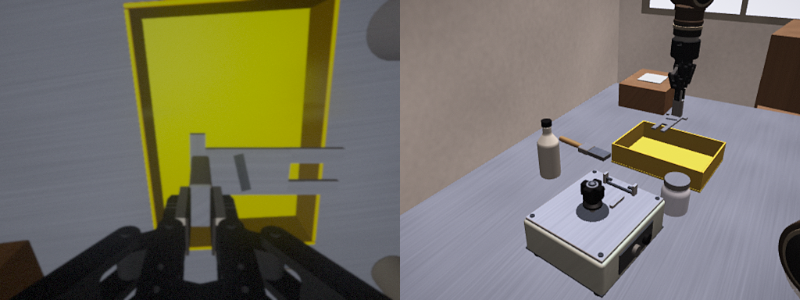

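Call:
{"api": "arm_command", "payload": {"increments": [0,0,-0.2,0,0,0,-0.25,0,0,0,-0.25,0,0,0,-0.25,0,0,0,-0.15,0,0,0,-0.1,0,0,0,-0.04,0,0,0,-0.02,0,0,0,0,0]}}

```text
time: 26.2
ee_pos: [0.4658, -0.2956, 0.0466]
tcp_rot: [0.222, 3.133, -0.001]
ft_force: [0.4, -1.3, -2.2]
opening: 0.14
finger_force: 58.9
```

Call:
{"api": "arm_command", "payload": {"increments": [0,0,-0.01,0,0,0,-0.01,0,0,0,0,0]}}

```text
time: 26.58
ee_pos: [0.4655, -0.2954, 0.0441]
tcp_rot: [0.222, 3.134, -0.0]
ft_force: [1.3, -0.1, -2.1]
opening: 0.136
finger_force: 58.9
```

```bash
python3 st.py
```

```text
t 26.575 q6 -0.424 p [ 465.5 -295.4   44.1] F [ 1.3 -0.1 -2.1] T [-0.09  0.01  0.02] op 0.136 ff 58.9 yaw 81.9
```

Call:
{"api": "arm_command", "payload": {"increments": [0,0,-0.006,0,0,0,-0.006,0,0,0,0,0]}}

```text
time: 26.95
ee_pos: [0.4655, -0.2953, 0.0428]
tcp_rot: [-0.222, -3.134, -0.0]
ft_force: [-0.4, 0.1, -3.1]
opening: 0.14
finger_force: 58.9
```

Call:
{"api": "arm_command", "payload": {"increments": [0,0,-0.005,0,0,0,0,0]}}

```text
time: 27.2
ee_pos: [0.4655, -0.2954, 0.0424]
tcp_rot: [0.222, 3.134, 0.0]
ft_force: [-0.6, -0.0, -2.8]
opening: 0.137
finger_force: 58.9
```

Call:
{"api": "arm_command", "payload": {"increments": [0,0,-0.005,0,0,0,0,0]}}

```text
time: 27.45
ee_pos: [0.4656, -0.2955, 0.0422]
tcp_rot: [0.222, 3.133, -0.0]
ft_force: [-1.1, 0.2, 1.7]
opening: 0.134
finger_force: 59.3
```

```bash
python3 st.py
```

```text
t 27.45 q6 -0.424 p [ 465.6 -295.5   42.2] F [-1.1  0.2  1.7] T [ 0.08  0.25 -0.02] op 0.134 ff 59.3 yaw 81.9
```

Seated, with light contact. Release and rise.

Call:
{"api": "arm_command", "payload": {"increments": [0,0,0,0,0,0,0,0,0,0,0,0,0,0,0,0], "grip": -0.35}}

```text
time: 27.95
ee_pos: [0.4656, -0.2954, 0.0419]
tcp_rot: [0.222, 3.134, 0.0]
ft_force: [0.2, -0.5, 0.5]
opening: 0.326
finger_force: 0.0
```

Call:
{"api": "arm_command", "payload": {"increments": [0,0,0.1,0,0,0,0.2,0,0,0,0.3,0,0,0,0.4,0,0,0,0.4,0,0,0,0.2,0,0,0,0,0,0,0,0,0]}}

```text
time: 28.95
ee_pos: [0.4652, -0.2952, 0.2011]
tcp_rot: [-0.222, -3.133, -0.001]
ft_force: [0.3, -0.3, -0.3]
opening: 0.324
finger_force: 0.0
```

```bash
python3 st.py;python3 - <<'E'
from h import *
c=cap("wrist");c2=cap("side");P=cloud(c);Q=cloud(c2)
x,y,z=P[...,0],P[...,1],P[...,2]
S=P[(z>.0085)&(z<.0125)&(abs(x-.47)<.05)&(y>-.34)&(y<-.17)];print(len(S),np.median(S[:,2]),cv2.minAreaRect((S[:,:2]*1000).astype(np.float32)))
m=(abs(Q[...,2]-.1)<.003)&(Q[...,0]>.3)&(Q[...,0]<.65)&(Q[...,1]>0)&(Q[...,1]<.4);print("deck",cv2.minAreaRect((Q[m][:,:2]*1000).astype(np.float32)))
cv2.imwrite("pics/two3.png",cv2.resize(np.hstack([c["frame"],c2["frame"]])[:,:,::-1],(800,300)))
E
```

```text
t 28.95 q6 -0.424 p [ 465.2 -295.2  201.1] F [ 0.3 -0.3 -0.3] T [ 0.03 -0.04  0.01] op 0.324 ff 0.0 yaw 81.9
3115 0.010393499649851978 ((471.9974060058594, -242.03509521484375), (121.68205261230469, 62.54852294921875), 83.28404235839844)
deck ((483.6356506347656, 145.120361328125), (222.54718017578125, 191.48318481445312), 81.94951629638672)
```

View pics/two3.png

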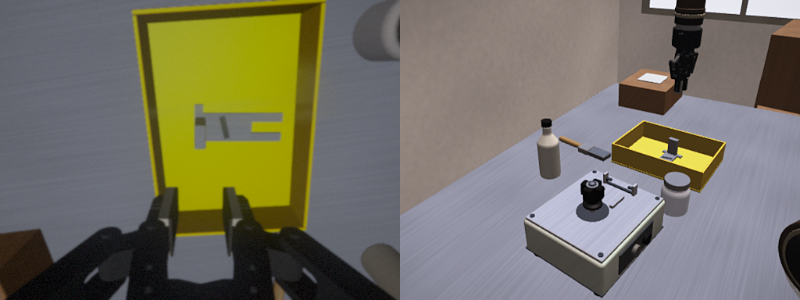

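The plate lies flat in the tub (left view, around (238,127)), and the slicer hasn't moved. Handing in.

```bash
python3 -c "
from rig import arm;print(arm.job_done())"
```

```text
the job is handed in; nothing more can be done
None
```

I turned the knob clockwise to its stop, lifted the plate just over the gate's lip, drew it out without forcing it, and laid it flat in the yellow tub. The slicer stayed where it was to within camera accuracy, and the job was handed in at about 29 s.

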